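# Load a flanged barrel into the slotted plate of a bench filter press

### The arm

A 6-joint arm with a two-finger parallel gripper is mounted at the origin on the work surface. World frame = base frame: x ahead of the robot, y to its left, z up, the work surface at z = 0. Lengths are in m, angles in rad, forces in N, time in s.
With the tool pointing down it reaches from about 0.275 to 0.725 m from the base axis. Payload 15.9 kg.
Tool frame: the origin (TCP) lies at the very end of the fingers, on their centre line; the grasp point (between the pads) lies 19 mm behind it; z points along the fingers, y is the line along which they close (so a half turn about z gives the same grasp; the last joint's range is limited). The gripper opens to 85 mm and grips with 20 to 120 N. Pads are 22 mm wide; open, the fingers measure 114 mm over their backs; the gripper's body (76 mm by 85 mm) begins 54 mm behind the grasp point. The pads swing forward as they close: fully open they stand 13 mm farther back than shut.
Start: joints at [-1.268, 0.213, -0.034, 1.323, 0, 1.571], TCP at [0.149, -0.477, 0.231] pointing down, gripper open.
Joint ranges: [-2.98, 2.98], [-0.74, 1.72], [-1.14, 1.35], [-2.1, 2.04], [-1.57, 1.44], [-3.14, 3.14]. Speed limits (rad/s): [1.89, 1.89, 2.39, 2.57, 3.14, 3.14].

### API

Orientations are given as a rotation vector (axis times angle).
In Python, from workcell import r gives the robot as it stands.
- The arm moves only by the tool apply_moves, never from a script. Its argument "deltas" is a list of rows, each a list of 7 numbers: the shift along the tool's x, y, z in m, then the turn, a rotation vector about the tool's x, y, z in rad, then the gripper's target within -1 to 1 (fully open at 1, half-way at 0, shut at -1). In form: [[x, y, z, ax, ay, az, hand], ...]. A call has 1 to 20 rows; each row shifts and turns the commanded pose from where the row before left it, along the tool's axes as they then stand; what a row does not reach is not made up. A row lasts 1/12 s, in which the tool goes at most 41.7 mm and 7.16 degrees, less where a joint would pass 70% of its speed; a pose out of reach is approached as far as the arm can. A call with a gripper value outside its range is refused whole. The fingers move at their own pace and stop on an object; "newtons" is the grip in N (left out, the last holds). Time passes only in rows, so rows that do not move let the fingers close. It gives the time, the measured TCP pose, the force, the opening and the grip force at its end, in the units of the state.
- r.state(): the state, without advancing time (a new reading comes with each control period).
- r.get_image(name): name is "scene" or "top" or "wrist"; returns the picture (400x640x3 uint8, red, green, blue); there is no depth.
- r.calibration(name): a dict with "vertical_fov" (degrees; the focal length in pixels is half the picture's height over the tangent of half this angle, whatever the lens; pixels are square), "cx", "cy" (the principal point, pixels), "R" (3x3) and "t" (3): a world point X has camera coordinates R X + t. Camera axes: x right, y down, z forward; pixel columns grow to the right and rows downward; lengths in m; the calibration is good to about 2 mm. A picture is of the moment at which its call begins: read the wrist's pose just before it. calibration takes no time and is no camera call; for the wrist camera it gives the pose at the moment of the call.
- r.sign_off(): hands the job in; it is judged then, once.
The state is a dict: "time": time; "joints": joint angles; "qvel": joint speeds; "tau": joint torques, N m; "tcp_pos": TCP position; "tool_rot": TCP orientation; "wrist_force": force on the tool from outside, world axes, zero at the start; "wrist_torque": the same for the moment, N m; "opening": finger opening in m; "grip_force": force on a finger pad.
Only numpy, scipy, OpenCV 4.12 (cv2) and the standard library are available. Lean on these libraries where they do the work, as an engineer would, in place of code of your own. Each camera call takes 0.05 s, during which the arm holds its last target. There are 200 camera calls.

### The job

Pick up the white barrel with the flange round its foot, stand it on the open front part of the press base and slide it into the slot so that its flange goes under the slotted plate and past the spring catch, on until it meets the stop. The stop's place is different each time and hidden under the plate, so feel for it: press against it firmly but gently (about 12 N, never over 20 N), then let go, leaving the barrel upright in the slot behind the catch, and leave the other things on the bench alone.

Things in the scene. Friction and masses are not known exactly. Their poses are not given: they have to be found in the camera images.
- barrel: White plastic barrel standing on its flange, loose, 180 g (varies by a third). Round flange at the foot 52 mm diameter and 5 mm thick; round body above it 32 mm diameter; overall height 95 mm, dark bore mark on top. Origin: centre of the underside of the flange; z is the barrel's axis, up. It is round, so its yaw does not matter.
- plain_barrel: Bystander: plain white barrel without a flange, 32 mm diameter, 85 mm tall. It and the flanged barrel may stand in each other's place. Origin: centre of its underside.
- holder: Press base, fixed: aluminium slab 180 (x) by 104 (y) by 12 mm. Origin: centre of its underside; z up; +x is the way the barrel slides in. x -90 to -10 mm is a bare apron; from -10 to 90 a 6 mm steel plate (z 18.5 to 24.5) lies over two side rails. A black catch housing rises to z 37 mm on the +y rail, x 2 to 28, y 30 to 52 mm.
- apron (a point): Point on the apron's top (x = -50, z = 12 mm in the holder's frame), mid-width, 40 mm before the slot's mouth; axes as the holder's.
- slot_mouth (a point): Middle of the slot's mouth (x = -10 mm in the holder's frame) at the apron's height; axes as the holder's. The plate's slot, 34 mm wide, runs from here 75 mm in +x. Under the plate, between the rails, is a flange channel 55 mm wide and 6.5 mm high.
- stop: Stop unit fixed behind the base: black block with a brass screw knob. Origin: bottom middle of the base's rear end (holder x 90, z 0 mm); axes as the holder's. Its rigid pad across the flange channel is hidden under the plate, set anew each time: it stops the barrel's axis at holder x 35 to 47 mm (55 to 43 mm before this origin). Found by feel only: press 8 N or more for a moment, never over 20.
- catch (a joint): Spring catch: round steel nose, radius 8 mm, standing into the channel from the +y rail at holder x 17, y 27.5 mm. 0 = sprung out; grows to 0.010 m as the flange pushes it outward (3.2 N plus 0.4 N per mm). The passing flange moves it 6 to 7 mm, which takes a push of 4 to 14 N along the slot; then it springs back to 0 to 3 mm behind the flange.
- reagent: Bystander: amber bottle, 64 mm diameter, 140 mm tall. Origin: centre of its underside.
- dish: Bystander: shallow white dish, 90 mm diameter, 16 mm high. Origin: centre of its underside.
- jar: Bystander: small glass jar, 56 mm diameter, 60 mm tall. Origin: centre of its underside.
Not all that is in view belongs to the job. What is meant by the holder is not yellow, and is the larger of those in its own colour.

How it is judged:
On the way:
1. the barrel is pressed against the stop with at least 6 N for a moment (0.15 s), its flange under the plate (contact force between barrel and stop above 6 N and z of barrel in the frame of holder below 0.015 m), for 0.15 s.
At the end, for the whole second after the job is handed in: The barrel stands upright (0.06 rad) on the base, flange under the plate, past the catch (axis 32.5 to 49 mm in the holder's x, wherever the stop is set), mid-slot within 3 mm; the catch is sprung back behind it (under 4 mm); the barrel is at rest and released (x of barrel in the frame of holder between 0.0325 and 0.049 m and y of barrel in the frame of holder between -0.003 and 0.003 m and z of barrel in the frame of holder between 0.01 and 0.0145 m and angle between barrel's own z axis and vertical below 0.06 rad and value of joint catch below 0.004 m and linear speed of barrel below 0.01 m/s); the robot touches nothing.
It fails at once if the barrel presses on the stop with more than 20 N (contact force between barrel and stop above 20 N).
It fails at once if the barrel presses on the press base, plate or catch with more than 40 N (contact force between barrel and holder above 40 N).
It fails at once if the barrel is tipped over (angle between barrel's own z axis and vertical above 0.5 rad).
It fails at once if the plain barrel, bottle, dish or jar is moved by more than 15 mm (distance of any of plain_barrel, reagent, dish, jar from where it was at the start of the episode above 0.015 m).
It also fails if it takes over 72 s, if anything falls off the work surface, if the arm or the gripper's body presses on something with over 40 N, if the wrist force passes 120 N, or if a joint passes its speed limit or range.

## Working session

There is one attempt and no reset: what is moved stays moved. The work goes in short steps, Python scripts to look and compute and a tool call to move; the robot and the scene stay as the last step left them, time stands still between calls to the robot, and variables do not carry over. Pictures are saved under pics/ and viewed, at most 10 in all, crops included, and the job is handed in when it is done.

Besides the shell and the picture viewer there is one more tool, called after "Emit:" as a command line: name --pt "numbers of a row" for each row, then --argument value for the rest. apply_moves: Moves the arm, as the interface text tells. Its arguments: {"type":"object","properties":{"deltas":{"type":"array"},"newtons":{"type":"number"}},"required":["deltas"]}

```bash
mkdir -p pics
cat > h.py <<'E'
from workcell import r
import numpy as np, cv2
def save(n,f):
    im=r.get_image(n); cv2.imwrite(f,im[:,:,::-1]); return im
def ray(n,u,v,z,c=None):
    c=c or r.calibration(n); f=200/np.tan(np.radians(c["vertical_fov"])/2)
    R=np.array(c["R"]);t=np.array(c["t"]); o=-R.T@t
    d=R.T@np.array([(u-c["cx"])/f,(v-c["cy"])/f,1]); return o+d*(z-o[2])/d[2]
def proj(n,X):
    c=r.calibration(n); f=200/np.tan(np.radians(c["vertical_fov"])/2)
    p=np.array(c["R"])@X+np.array(c["t"]); return p[:2]/p[2]*f+[c["cx"],c["cy"]]
E
python3 -c "
from h import *
save('top','pics/top.png');save('scene','pics/scene.png')
s=r.state();print(s)
for n in('top','scene','wrist'):print(n,r.calibration(n))"
```

```text
{'time': 0.1, 'joints': array([-1.26800890e+00,  2.13306936e-01, -3.49344490e-02,  1.32354067e+00,
       -1.18034947e-05,  1.57082702e+00]), 'qvel': array([-0.00086571, -0.00011537,  0.00023349,  0.00088821,  0.00023227,
        0.00073632]), 'tau': array([-1.08961685e-03, -6.87247038e+01,  4.87805307e+01,  1.21635778e-02,
        7.83030532e-05, -2.80150889e-07]), 'tcp_pos': array([ 0.14899839, -0.47697057,  0.23089024]), 'tool_rot': array([-3.10470434e+00, -4.73608259e-01,  2.51794687e-04]), 'wrist_force': array([-0.8684922 , -0.36393551,  0.12494512]), 'wrist_torque': array([ 0.04810506,  0.01598943, -0.0633467 ]), 'grip_force': 0.0, 'opening': 0.08537963538617284}
top {'vertical_fov': 44.6818016152083, 'cx': 324.8975795273023, 'cy': 197.95471980430162, 'R': array([[ 0.02212494, -0.99964632,  0.01475523],
       [-0.99574744, -0.02335403, -0.08911577],
       [ 0.08942885, -0.0127208 , -0.99591198]]), 't': array([-0.01971022,  0.52032577,  1.13272367])}
scene {'vertical_fov': 57.303808745837415, 'cx': 317.906805036526, 'cy': 202.88267773840403, 'R': array([[-0.53223131,  0.84654893,  0.00920544],
       [ 0.66429859,  0.42434048, -0.61533937],
       [-0.52482113, -0.32138772, -0.78820855]]), 't': array([ 0.27776239, -0.30257503,  1.12077186])}
wrist {'vertical_fov': 65.05428139979972, 'cx': 322.86597331816563, 'cy': 197.30252460407345, 'R': array([[ 2.98072367e-01, -9.54543268e-01, -1.20607911e-04],
       [-9.15167752e-01, -2.85812604e-01,  2.84216716e-01],
       [-2.71331624e-01, -8.46067729e-02, -9.58760055e-01]]), 't': array([-0.49886151, -0.03715596,  0.37859464])}
```

View pics/top.png

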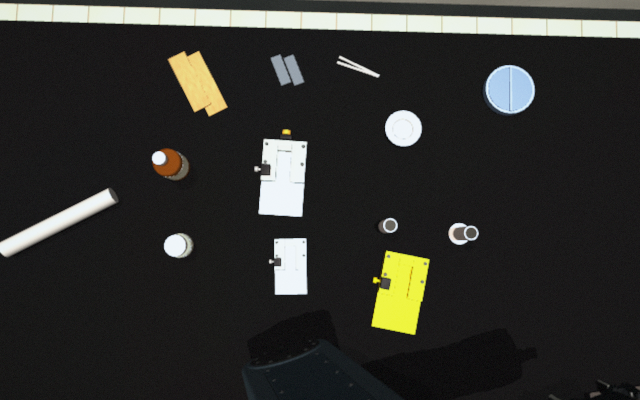

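View pics/scene.png

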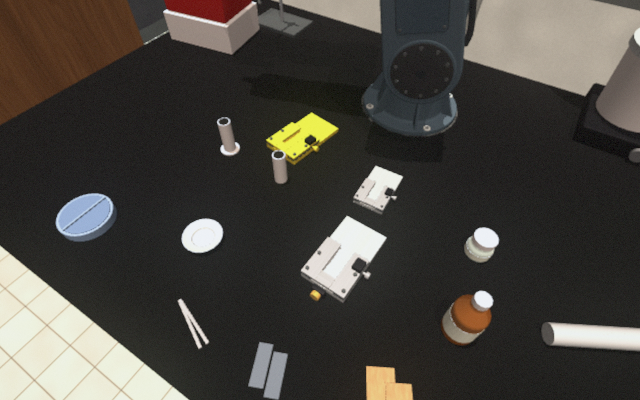

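Candidates in the top view:
- **Barrels:** (459,233) and (389,226). The one at (459,233) has a white disc round its foot, so it is the flanged one.
- **Bases:** yellow (401,292), small pale (291,266) and large pale (284,178). The large pale one is not yellow and is the larger of its colour, so it is the holder.

I'll confirm with one enlarged crop.

```bash
python3 -c "
from h import *
a=cv2.imread('pics/top.png');b=cv2.imread('pics/scene.png')
def rs(x,w,h):return cv2.resize(x,(w,h),interpolation=cv2.INTER_CUBIC)
A=rs(a[120:300,240:320],256,576);B=rs(a[190:270,370:490],480,320);C=rs(b[105:205,200:400-50],480,256)
out=np.zeros((576,740,3),np.uint8);out[:,:256]=A;out[:320,258:738]=B;out[320:,258:738]=C
cv2.imwrite('pics/crop.png',out)
for nm,p,z in [('flange',(459,233),.005),('plain',(389,229),.0),('h_bl',(259,215),.012),('h_br',(302,216),.012),('h_tl',(264,139),.0245),('h_tr',(307,141),.0245),('dish',(403,128),.01),('ybase',(404,252),.02)]:print(nm,ray('top',*p,z).round(4))
for nm,p,z in [('flange',(230,148),.005),('plain',(280,180),.0)]:print('sc',nm,ray('scene',*p,z).round(4))
"
```

```text
flange [ 0.4452 -0.3328  0.005 ]
plain [ 0.4511 -0.1646  0.    ]
h_bl [0.4771 0.1484 0.012 ]
h_br [0.4771 0.0458 0.012 ]
h_tl [0.6588 0.1411 0.0245]
h_tr [0.6566 0.0381 0.0245]
dish [ 0.6977 -0.1948  0.01  ]
ybase [ 0.397  -0.1978  0.02  ]
sc flange [ 0.4465 -0.3277  0.005 ]
sc plain [ 0.464  -0.1496  0.    ]
```

View pics/crop.png

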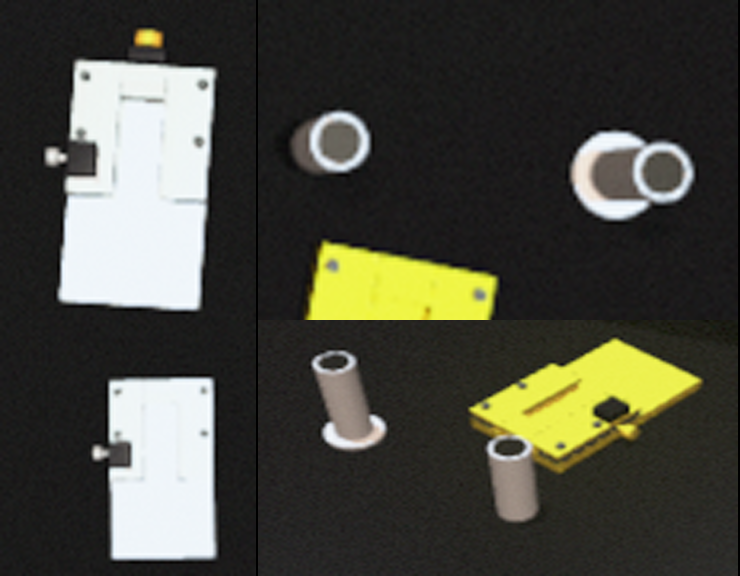

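The crop confirms both. The flanged barrel is the right one in the top view, foot at (459,233). The holder is the large pale base at (284,178), with its apron toward the robot and its stop at the far end. I'll move above the barrel with the tool turned to the slot's direction.

Emit:
apply_moves --pt "0 0 0 0 0 0.115 1" --pt "0 0 0 0 0 0.115 1" --pt "0 0 0 0 0 0.113 1" --pt "0.024 -0.013 0 0 0 0 1" --pt "0.024 -0.013 0 0 0 0 1" --pt "0.024 -0.013 0 0 0 0 1" --pt "0.024 -0.013 0 0 0 0 1" --pt "0.024 -0.013 0 0 0 0 1" --pt "0.024 -0.013 0 0 0 0 1" --pt "0.024 -0.013 0 0 0 0 1" --pt "0.024 -0.013 0 0 0 0 1" --pt "0.024 -0.013 0 0 0 0 1" --pt "0.024 -0.013 0 0 0 0 1" --pt "0.024 -0.013 0 0 0 0 1" --pt "0.024 -0.013 0 0 0 0 1" --pt "0 0 0 0 0 0 1" --pt "0 0 0 0 0 0 1"

```text
time: 1.52
tcp_pos: [0.4438, -0.3321, 0.2307]
tool_rot: [-3.14, 0.06, 0.002]
wrist_force: [-0.0, 0.1, 0.1]
opening: 0.0853
grip_force: 0.0
```

```bash
python3 -c "
from h import *
c=r.calibration('wrist');s=r.state();print(s['tcp_pos'],s['tool_rot'])
im=save('wrist','pics/w1.png')
np.savez('pics/w1.npz',**{k:np.array(v) for k,v in c.items()})
"
```

```text
[ 0.44379805 -0.33213324  0.23065916] [-3.14039165e+00  5.97744301e-02  1.56425161e-03]
```

View pics/w1.png

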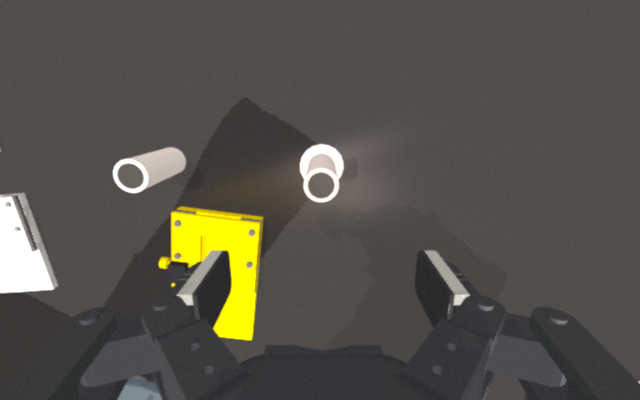

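The wrist view shows the flanged barrel dead ahead, top ring centred near (321,185) and flange near (321.5,165). The plain barrel is at left, (150,168).

```bash
python3 -c "
from h import *
c=dict(np.load('pics/w1.npz'))
print(ray('wrist',321,185,.095,c),ray('wrist',321.5,165,.004,c))
im=cv2.imread('pics/w1.png')
m=(im.min(2)>200).astype(np.uint8);m[:,:290]=0;m[:,350:]=0;m[210:]=0
ys,xs=np.nonzero(m);print(xs.min(),xs.max(),ys.min(),ys.max())
"
```

```text
[ 0.44473789 -0.329885    0.095     ] [ 0.44611088 -0.33003705  0.004     ]
300 343 144 201
```

Emit:
apply_moves --pt "0.001 -0.002 0.02 0 0 0 1" --pt "0 0 0.02 0 0 0 1" --pt "0 0 0.02 0 0 0 1" --pt "0 0 0.02 0 0 0 1" --pt "0 0 0.02 0 0 0 1" --pt "0 0 0.02 0 0 0 1" --pt "0 0 0.02 0 0 0 1" --pt "0 0 0.02 0 0 0 1" --pt "0 0 0.02 0 0 0 1" --pt "0 0 0.018 0 0 0 1" --pt "0 0 0 0 0 0 0" --pt "0 0 0 0 0 0 -0.4" --pt "0 0 0 0 0 0 -1" --pt "0 0 0 0 0 0 -1" --pt "0 0 0 0 0 0 -1" --pt "0 0 0 0 0 0 -1" --pt "0 0 0 0 0 0 -1" --pt "0 0 0 0 0 0 -1" --newtons 60

```text
time: 3.07
tcp_pos: [0.4447, -0.3316, 0.0348]
tool_rot: [3.14, -0.063, 0.002]
wrist_force: [-3.2, 0.5, 7.9]
opening: 0.0309
grip_force: 58.7
```

Emit:
apply_moves --pt "0 0 -0.01 0 0 0 -1" --pt "0 0 -0.02 0 0 0 -1" --pt "0 0 -0.03 0 0 0 -1" --pt "0 0 -0.03 0 0 0 -1" --pt "0 0 -0.03 0 0 0 -1" --pt "0 0 -0.03 0 0 0 -1" --pt "0 0 -0.03 0 0 0 -1" --pt "0 0 -0.02 0 0 0 -1"

```text
time: 3.73
tcp_pos: [0.4444, -0.3311, 0.2375]
tool_rot: [3.139, -0.063, 0.004]
wrist_force: [0.7, -1.4, -2.1]
opening: 0.0303
grip_force: 59.5
```

Emit:
apply_moves --pt "-0.0024 -0.018 0 0 0 0 -1" --pt "-0.0024 -0.027 0 0 0 0 -1" --pt "-0.0024 -0.027 0 0 0 0 -1" --pt "-0.0024 -0.027 0 0 0 0 -1" --pt "-0.0024 -0.027 0 0 0 0 -1" --pt "-0.0024 -0.027 0 0 0 0 -1" --pt "-0.0024 -0.027 0 0 0 0 -1" --pt "-0.0024 -0.027 0 0 0 0 -1" --pt "-0.0024 -0.027 0 0 0 0 -1" --pt "-0.0024 -0.027 0 0 0 0 -1" --pt "-0.0024 -0.027 0 0 0 0 -1" --pt "-0.0024 -0.027 0 0 0 0 -1" --pt "-0.0024 -0.027 0 0 0 0 -1" --pt "-0.0024 -0.027 0 0 0 0 -1" --pt "-0.0024 -0.027 0 0 0 0 -1" --pt "0 -0.018 0 0 0 0 -1" --pt "0 -0.0155 0 0 0 0 -1" --pt "0 0 0 0 0 0 -1" --pt "0 0 0 0 0 0 -1" --pt "0 0 0 0 0 0 -1"

```text
time: 5.4
tcp_pos: [0.4223, 0.033, 0.2359]
tool_rot: [-3.086, -0.058, 0.002]
wrist_force: [0.0, 0.8, -1.8]
opening: 0.0309
grip_force: 59.9
```

```bash
python3 -c "
from h import *
c=r.calibration('wrist');s=r.state();print(s['tcp_pos'],s['tool_rot'],s['wrist_force'])
im=save('wrist','pics/w2.png')
np.savez('pics/w2.npz',**{k:np.array(v) for k,v in c.items()})
"
```

```text
[0.42226267 0.03298937 0.23585446] [-3.08602822e+00 -5.84388891e-02  2.44590838e-03] [ 0.02271635  0.84373214 -1.84275581]
```

View pics/w2.png

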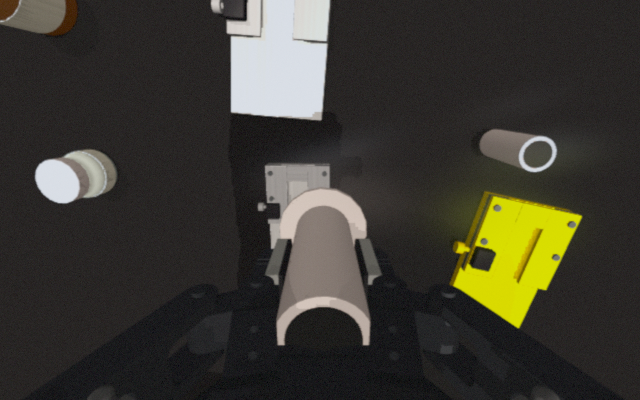

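The fast sideways move got clipped: y is 0.033, and the tool is slightly tilted and turned. The holder's apron is at the top of the view, front corners near (231,112) and (324,119). I'll work out the correction.

```bash
cat >> h.py <<'E'
from scipy.spatial.transform import Rotation as Ro
def delta(pos,th):
    s=r.state(); R=Ro.from_rotvec(s['tool_rot'])
    T=Ro.from_matrix(np.array([[np.cos(th),np.sin(th),0],[np.sin(th),-np.cos(th),0],[0,0,-1]]))
    D=R.inv()*T
    print('pos',s['tcp_pos'].round(4),'turn first',D.as_rotvec().round(4),'then shift',T.inv().apply(np.array(pos)-s['tcp_pos']).round(4),'F',s['wrist_force'].round(2))
E
python3 -c "
from h import *
delta((.40,.095,.235),-.04)
c=dict(np.load('pics/w2.npz'))
for p in [(231,112),(324,119),(231,36)]:print(ray('wrist',*p,.012,c))
print(r.state()['joints'])"
```

```text
pos [0.4222 0.033  0.2359] turn first [-0.055   0.0027  0.0779] then shift [-0.0247 -0.0611  0.0009] F [-1.25  0.3  -1.56]
[0.4809707 0.1535781 0.012    ]
[0.47747011 0.04661746 0.012     ]
[0.55993942 0.14988214 0.012     ]
[ 0.03695347  0.05495722 -0.20788718  1.30857544  0.05500812  3.14061822]
```

Joint 6 is at its upper limit (3.14). The same grasp with the tool a half turn round keeps it well in range, so I'll level the tool and turn it back by about π.

Emit:
apply_moves --pt "0 0 0 -0.055 0.003 -0.1 -1" --pt "0 0 0 0 0 -0.12 -1" --pt "0 0 0 0 0 -0.12 -1" --pt "0 0 0 0 0 -0.12 -1" --pt "0 0 0 0 0 -0.12 -1" --pt "0 0 0 0 0 -0.12 -1" --pt "0 0 0 0 0 -0.12 -1" --pt "0 0 0 0 0 -0.12 -1" --pt "0 0 0 0 0 -0.12 -1" --pt "0 0 0 0 0 -0.12 -1" --pt "0 0 0 0 0 -0.12 -1" --pt "0 0 0 0 0 -0.12 -1" --pt "0 0 0 0 0 -0.12 -1" --pt "0 0 0 0 0 -0.12 -1" --pt "0 0 0 0 0 -0.12 -1" --pt "0 0 0 0 0 -0.12 -1"

```text
time: 6.78
tcp_pos: [0.4222, 0.0331, 0.2358]
tool_rot: [1.769, 2.592, 0.005]
wrist_force: [0.1, 0.0, -1.0]
opening: 0.0309
grip_force: 59.6
```

Emit:
apply_moves --pt "0 0 0 0 0 -0.12 -1" --pt "0 0 0 0 0 -0.12 -1" --pt "0 0 0 0 0 -0.12 -1" --pt "0 0 0 0 0 -0.12 -1" --pt "0 0 0 0 0 -0.12 -1" --pt "0 0 0 0 0 -0.12 -1" --pt "0 0 0 0 0 -0.12 -1" --pt "0 0 0 0 0 -0.12 -1" --pt "0 0 0 0 0 -0.12 -1" --pt "0 0 0 0 0 -0.084 -1" --pt "0 0 0 0 0 0 -1" --pt "0 0 0 0 0 0 -1"

```text
time: 7.78
tcp_pos: [0.4222, 0.0332, 0.2359]
tool_rot: [0.066, 3.136, 0.001]
wrist_force: [-0.6, -1.2, -1.6]
opening: 0.031
grip_force: 59.6
```

```bash
python3 -c "
from h import *
delta((.45,.097,.235),np.pi-.04)
print(r.state()['joints'])"
```

```text
pos [0.4222 0.0332 0.2359] turn first [ 0.0009  0.0052 -0.0024] then shift [-0.0252  0.0649  0.0009] F [-0.62 -1.22 -1.58]
[ 7.82543789e-02  5.00659325e-02 -2.11872542e-01  1.30360627e+00
  2.57261152e-04  1.20627265e-01]
```

Emit:
apply_moves --pt "-0.01 0.003 0 0 0.005 0 -1" --pt "-0.019 0.006 0 0 0 0 -1" --pt "-0.019 0.006 0 0 0 0 -1" --pt "-0.019 0.006 0 0 0 0 -1" --pt "-0.019 0.006 0 0 0 0 -1" --pt "-0.019 0.006 0 0 0 0 -1" --pt "-0.019 0.006 0 0 0 0 -1" --pt "-0.019 0.006 0 0 0 0 -1" --pt "-0.019 0.006 0 0 0 0 -1" --pt "-0.019 0.006 0 0 0 0 -1" --pt "-0.019 0.006 0 0 0 0 -1" --pt "-0.019 0.006 0 0 0 0 -1" --pt "-0.017 0.003 0 0 0 0 -1" --pt "0 0 0 0 0 0 -1" --pt "0 0 0 0 0 0 -1" --pt "0 0 0 0 0 0 -1"

```text
time: 9.12
tcp_pos: [0.6605, 0.096, 0.2358]
tool_rot: [-0.064, -3.141, -0.001]
wrist_force: [0.8, 0.1, -1.2]
opening: 0.0309
grip_force: 59.6
```

```bash
python3 -c "
from h import *
c=r.calibration('wrist');s=r.state();print(s['tcp_pos'],s['tool_rot'],s['wrist_force'])
im=save('wrist','pics/w3.png')
np.savez('pics/w3.npz',**{k:np.array(v) for k,v in c.items()})
"
```

```text
[0.66045647 0.09599933 0.23584238] [-6.41506225e-02 -3.14068189e+00 -1.25550023e-03] [ 0.8479451   0.13707057 -1.17494546]
```

View pics/w3.png

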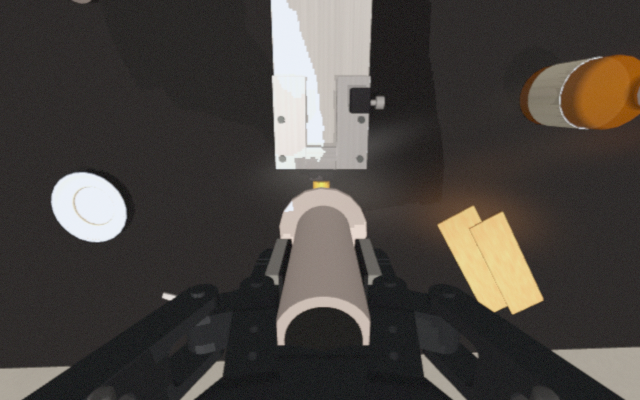

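The view shows the whole plate: rear corners (276,169) and (368,168), mouth line at row 75 or so, slot columns 306–336, and the catch at (360,100). I'll fit its edges.

```bash
python3 -c "
from h import *
c=dict(np.load('pics/w3.npz'))
g=cv2.GaussianBlur(cv2.cvtColor(cv2.imread('pics/w3.png'),6),(3,3),0).astype(float)
def edge(line,o,sgn):
    d=np.gradient(line)*sgn; i=int(d[1:-1].argmax())+1; a,b,e=d[i-1:i+2]; return o+i+.5*(a-e)/(a-2*b+e)
def hfit(rows,lo,hi,sgn,z):
    return np.array([ray('wrist',edge(g[v,lo:hi],lo,sgn),v,z,c)[:2] for v in rows])
def fit(P,nm):
    p=np.polyfit(P[:,0],P[:,1],1);res=P[:,1]-np.polyval(p,P[:,0]);k=abs(res)<.0015;p=np.polyfit(P[k,0],P[k,1],1)
    print(nm,'slope',p[0].round(4),'y@.567',np.polyval(p,.567).round(4),'y@.61',np.polyval(p,.61).round(4),k.mean(),(res.std()*1e3).round(2))
fit(hfit(range(82,166),265,284,1,.0245),'outer -y')
fit(hfit([*range(80,86),*range(120,166)],358,384,-1,.0245),'outer +y')
fit(hfit(range(2,70),262,281,1,.012),'apron -y')
fit(hfit(range(2,70),362,384,-1,.012),'apron +y')
fit(hfit(range(80,140),330,342,1,.0245),'slot +y')
fit(hfit(range(80,140),299,312,1,.0245),'slot -y')
fit(hfit(range(80,140),299,312,-1,.0245),'slot -y b')
for nm,lo,hi,s,cols in [('rear',160,178,-1,[*range(280,300),*range(345,365)])]:
    P=np.array([ray('wrist',u,edge(g[lo:hi,u],lo,s),.0245,c)[:2] for u in cols]);p=np.polyfit(P[:,1],P[:,0],1);print(nm,p,np.polyval(p,.095))
for s in(1,-1):
  P=np.array([ray('wrist',u,edge(g[70:82,u],70,s),.0245,c)[:2] for u in [*range(340,347)]]);print('mouth',s,P.mean(0),P.std(0))
im=cv2.imread('pics/w3.png')[0:240,240:400];cv2.imwrite('pics/w3c.png',cv2.resize(im,(400,600),interpolation=cv2.INTER_CUBIC))
"
```

```text
outer -y slope -0.0449 y@.567 0.046 y@.61 0.0441 1.0 0.13
outer +y slope -0.0476 y@.567 0.1507 y@.61 0.1487 1.0 0.15
apron -y slope -0.0443 y@.567 0.046 y@.61 0.0441 1.0 0.12
apron +y slope -0.0428 y@.567 0.1506 y@.61 0.1487 1.0 0.13
slot +y slope -0.0371 y@.567 0.1162 y@.61 0.1146 1.0 0.14
slot -y slope -0.0466 y@.567 0.0833 y@.61 0.0813 1.0 0.36
slot -y b slope -0.0519 y@.567 0.0804 y@.61 0.0782 1.0 0.26
rear [0.04085414 0.65431965] 0.658200791821718
mouth 1 [0.56100174 0.12200686] [0.00011453 0.00211215]
mouth -1 [0.55815774 0.1220715 ] [0.00012145 0.00210697]
```

View pics/w3c.png

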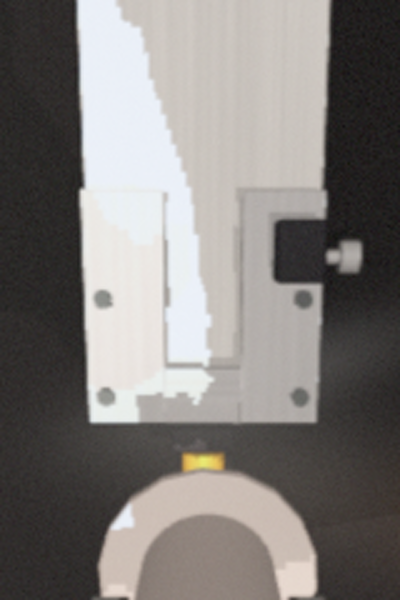

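```bash
python3 -c "
from h import *
c=dict(np.load('pics/w3.npz'))
f=200/np.tan(np.radians(c['vertical_fov'])/2)
g=cv2.GaussianBlur(cv2.cvtColor(cv2.imread('pics/w3.png'),6),(3,3),0).astype(float)
tcp=np.array([.66046,.0960,.2358]);b=tcp[2]-.0348
t=np.linspace(0,2*np.pi,720)
for nm,z,rad in[('flange top',b+.005,.026),('flange bot',b,.026),('body top',b+.095,.016)]:
    P=np.c_[tcp[0]+rad*np.cos(t),tcp[1]+rad*np.sin(t),0*t+z]@c['R'].T+c['t'];uv=P[:,:2]/P[:,2:]*f+[c['cx'],c['cy']]
    print(nm,uv.min(0),uv.max(0))
def e(l,o,s): return o+(np.gradient(l)*s).argmax()
for v in (215,225,232):print(v,e(g[v,265:300],265,1),e(g[v,345:385],345,-1))
for v in (310,320,330):print(v,e(g[v,265:290],265,1),e(g[v,355:385],355,-1))
print('top row',[e(g[178:205,u],178,1) for u in(315,323,331)],'bottom rim',[e(g[320:365,u],320,-1) for u in(315,323,331)])
"
```

```text
flange top [277.97811795 190.26395941] [365.66782783 271.59648931]
flange bot [279.10669632 188.01829859] [364.59140129 267.55219668]
body top [270.61573174 299.88371727] [371.24502764 383.11633297]
215 282 363
225 279 366
232 279 366
310 278 368
320 276 369
330 276 369
top row [np.int64(181), np.int64(182), np.int64(189)] bottom rim [np.int64(350), np.int64(355), np.int64(353)]
```

```bash
python3 -c "
from h import *
delta((.518,.100,.06),np.pi-.0447)"
```

```text
pos [0.6603 0.096  0.2363] turn first [0.0009 0.0002 0.0043] then shift [ 0.1423 -0.0024  0.1763] F [ 0.18  0.78 -1.36]
```

Emit:
apply_moves --pt "0.0143 -0.0024 0 0.001 0 0.0043 -1" --pt "0.016 0 0 0 0 0 -1" --pt "0.016 0 0 0 0 0 -1" --pt "0.016 0 0 0 0 0 -1" --pt "0.016 0 0 0 0 0 -1" --pt "0.016 0 0 0 0 0 -1" --pt "0.016 0 0 0 0 0 -1" --pt "0.016 0 0 0 0 0 -1" --pt "0.016 0 0 0 0 0 -1" --pt "0 0 0.025 0 0 0 -1" --pt "0 0 0.03 0 0 0 -1" --pt "0 0 0.03 0 0 0 -1" --pt "0 0 0.03 0 0 0 -1" --pt "0 0 0.03 0 0 0 -1" --pt "0 0 0.02 0 0 0 -1" --pt "0 0 0.01 0 0 0 -1" --pt "0 0 0 0 0 0 -1" --pt "0 0 0 0 0 0 -1" --pt "0 0 0 0 0 0 -1"

```text
time: 10.75
tcp_pos: [0.5195, 0.1001, 0.0627]
tool_rot: [0.068, 3.138, 0.001]
wrist_force: [-0.2, -0.8, -1.4]
opening: 0.0306
grip_force: 59.6
```

```bash
python3 -c "
from h import *
delta((.518,.100,.0485),np.pi-.0447)"
```

```text
pos [0.5195 0.1001 0.0627] turn first [0.0005 0.0025 0.0013] then shift [ 0.0014 -0.0001  0.0142] F [-0.19 -0.77 -1.44]
```

Emit:
apply_moves --pt "0.001 0 0.006 0 0 0 -1" --pt "0 0 0.006 0 0 0 -1" --pt "0 0 0.001 0 0 0 -1" --pt "0 0 0.001 0 0 0 -1" --pt "0 0 0.001 0 0 0 -1" --pt "0 0 0 0 0 0 -1" --pt "0 0 0 0 0 0 -1"

```text
time: 11.33
tcp_pos: [0.5175, 0.0999, 0.0467]
tool_rot: [0.068, 3.14, -0.0]
wrist_force: [-6.1, -1.9, 13.4]
opening: 0.0305
grip_force: 61.4
```

Emit:
apply_moves --pt "0 0 0 0 0 0 0.1" --pt "0 0 0 0 0 0 0.1" --pt "0 0 0 0 0 0 0.1" --pt "0 0 0 0 0 0 0.1" --pt "0 0 0 0 0 0 0.1" --pt "0 0 0 0 0 0 0.1"

```text
time: 11.83
tcp_pos: [0.5176, 0.1, 0.046]
tool_rot: [0.068, 3.141, -0.0]
wrist_force: [-0.2, 0.3, -0.3]
opening: 0.0471
grip_force: 0.0
```

```bash
python3 -c "
from h import *
delta((.518,.100,.0485),np.pi-.0447);print(r.state()['opening'])
save('top','pics/top2.png')"
```

```text
pos [0.5176 0.1    0.046 ] turn first [-0.      0.0003  0.0015] then shift [-0.0004  0.     -0.0025] F [-0.19  0.27 -0.35]
0.04705259423286218
```

Emit:
apply_moves --pt "0 0 0 0 0 0 -0.2" --pt "0 0 0 0 0 0 -1" --pt "0 0 0 0 0 0 -1" --pt "0 0 0 0 0 0 -1" --pt "0 0 0 0 0 0 -1" --pt "0 0 0 0 0 0 -1" --newtons 45

```text
time: 12.38
tcp_pos: [0.5177, 0.0999, 0.0462]
tool_rot: [0.068, 3.14, -0.0]
wrist_force: [-0.4, -1.9, 6.1]
opening: 0.0313
grip_force: 44.5
```

Emit:
apply_moves --pt "-0.003 0 -0.0006 0 0 0 -1" --pt "-0.004 0 0 0 0 0 -1" --pt "-0.004 0 0 0 0 0 -1" --pt "-0.003 0 0 0 0 0 -1" --pt "-0.003 0 0 0 0 0 -1" --pt "-0.002 0 0 0 0 0 -1" --pt "-0.002 0 0 0 0 0 -1" --pt "-0.001 0 0 0 0 0 -1"

```text
time: 13.05
tcp_pos: [0.5398, 0.099, 0.0466]
tool_rot: [0.068, 3.141, -0.0]
wrist_force: [-1.0, -0.3, -1.6]
opening: 0.0311
grip_force: 44.5
```

Emit:
apply_moves --pt "-0.0015 0 0 0 0 0 -1" --pt "-0.0015 0 0 0 0 0 -1" --pt "-0.0015 0 0 0 0 0 -1" --pt "-0.0015 0 0 0 0 0 -1" --pt "-0.001 0 0 0 0 0 -1" --pt "-0.001 0 0 0 0 0 -1" --pt "0 0 0 0 0 0 -1"

```text
time: 13.63
tcp_pos: [0.5477, 0.0986, 0.0467]
tool_rot: [0.068, 3.14, -0.0]
wrist_force: [0.1, -0.3, -2.4]
opening: 0.0309
grip_force: 44.5
```

Emit:
apply_moves --pt "-0.001 0 0 0 0 0 -1" --pt "-0.001 0 0 0 0 0 -1" --pt "-0.001 0 0 0 0 0 -1" --pt "-0.001 0 0 0 0 0 -1" --pt "-0.001 0 0 0 0 0 -1" --pt "-0.001 0 0 0 0 0 -1" --pt "-0.001 0 0 0 0 0 -1" --pt "0 0 0 0 0 0 -1"

```text
time: 14.3
tcp_pos: [0.5548, 0.0983, 0.0467]
tool_rot: [0.068, 3.14, -0.0]
wrist_force: [-0.0, 0.5, -2.4]
opening: 0.031
grip_force: 44.5
```

Emit:
apply_moves --pt "-0.0015 0 0 0 0 0 -1" --pt "-0.0015 0 0 0 0 0 -1" --pt "-0.0015 0 0 0 0 0 -1" --pt "-0.0015 0 0 0 0 0 -1" --pt "-0.0015 0 0 0 0 0 -1" --pt "-0.0015 0 0 0 0 0 -1" --pt "-0.001 0 0 0 0 0 -1" --pt "0 0 0 0 0 0 -1"

```text
time: 14.97
tcp_pos: [0.5648, 0.0979, 0.0466]
tool_rot: [0.068, 3.14, -0.0]
wrist_force: [-0.5, -0.2, -2.2]
opening: 0.0313
grip_force: 44.5
```

Emit:
apply_moves --pt "-0.001 0 0 0 0 0 -1" --pt "-0.001 0 0 0 0 0 -1" --pt "-0.001 0 0 0 0 0 -1" --pt "-0.001 0 0 0 0 0 -1" --pt "-0.001 0 0 0 0 0 -1" --pt "-0.001 0 0 0 0 0 -1"

```text
time: 15.47
tcp_pos: [0.5688, 0.0974, 0.0465]
tool_rot: [-0.068, -3.138, 0.001]
wrist_force: [-15.3, -2.8, 11.8]
opening: 0.031
grip_force: 45.3
```

Emit:
apply_moves --pt "-0.001 0 -0.0004 0 0 0 -1" --pt "0 0 0 0 0 0 -1"

```text
time: 15.63
tcp_pos: [0.5704, 0.0971, 0.0466]
tool_rot: [-0.068, -3.139, 0.002]
wrist_force: [-5.3, -3.3, -0.9]
opening: 0.0309
grip_force: 44.4
```

Emit:
apply_moves --pt "-0.001 0 0 0 0 0 -1" --pt "0 0 0 0 0 0 -1"

```text
time: 15.8
tcp_pos: [0.5716, 0.097, 0.0465]
tool_rot: [-0.068, -3.139, 0.002]
wrist_force: [-3.8, -4.3, -3.4]
opening: 0.0311
grip_force: 44.5
```

Emit:
apply_moves --pt "-0.001 0 0 0 0 0 -1" --pt "-0.001 0 0 0 0 0 -1" --pt "-0.001 0 0 0 0 0 -1" --pt "-0.001 0 0 0 0 0 -1" --pt "0 0 0 0 0 0 -1"

```text
time: 16.22
tcp_pos: [0.5756, 0.0967, 0.0465]
tool_rot: [-0.068, -3.139, 0.002]
wrist_force: [-5.6, -4.6, -2.4]
opening: 0.0308
grip_force: 44.6
```

Emit:
apply_moves --pt "-0.001 0 0 0 0 0 -1" --pt "-0.001 0 0 0 0 0 -1" --pt "-0.001 0 0 0 0 0 -1" --pt "-0.001 0 0 0 0 0 -1" --pt "0 0 0 0 0 0 -1"

```text
time: 16.63
tcp_pos: [0.5798, 0.0965, 0.0466]
tool_rot: [-0.068, -3.139, 0.002]
wrist_force: [-2.6, -4.8, -2.7]
opening: 0.0309
grip_force: 44.5
```

Emit:
apply_moves --pt "-0.001 0 0 0 0 0 -1" --pt "-0.001 0 0 0 0 0 -1" --pt "-0.001 0 0 0 0 0 -1" --pt "-0.001 0 0 0 0 0 -1" --pt "-0.001 0 0 0 0 0 -1" --pt "-0.001 0 0 0 0 0 -1" --pt "0 0 0 0 0 0 -1"

```text
time: 17.22
tcp_pos: [0.5861, 0.0962, 0.0467]
tool_rot: [-0.068, -3.14, 0.002]
wrist_force: [-1.9, -5.6, -2.1]
opening: 0.0312
grip_force: 44.6
```

Emit:
apply_moves --pt "-0.001 0 0 0 0 0 -1" --pt "-0.001 0 0 0 0 0 -1" --pt "-0.001 0 0 0 0 0 -1" --pt "-0.001 0 0 0 0 0 -1" --pt "-0.001 0 0 0 0 0 -1" --pt "-0.001 0 0 0 0 0 -1" --pt "0 0 0 0 0 0 -1"

```text
time: 17.8
tcp_pos: [0.5925, 0.096, 0.0468]
tool_rot: [-0.068, -3.141, 0.002]
wrist_force: [-0.2, -4.2, -2.1]
opening: 0.031
grip_force: 44.6
```

Emit:
apply_moves --pt "-0.001 0 0 0 0 0 -1" --pt "-0.001 0 0 0 0 0 -1" --pt "-0.001 0 0 0 0 0 -1" --pt "-0.001 0 0 0 0 0 -1" --pt "-0.001 0 0 0 0 0 -1" --pt "-0.001 0 0 0 0 0 -1" --pt "0 0 0 0 0 0 -1"

```text
time: 18.38
tcp_pos: [0.5988, 0.0962, 0.0471]
tool_rot: [0.068, 3.14, -0.001]
wrist_force: [-0.0, -4.5, -2.9]
opening: 0.0314
grip_force: 44.6
```

Emit:
apply_moves --pt "-0.0005 0 0 0 0 0 -1" --pt "-0.0005 0 0 0 0 0 -1" --pt "-0.0005 0 0 0 0 0 -1" --pt "-0.0005 0 0 0 0 0 -1"

```text
time: 18.72
tcp_pos: [0.6006, 0.0964, 0.0471]
tool_rot: [0.068, 3.14, -0.0]
wrist_force: [-1.3, -4.6, -2.2]
opening: 0.031
grip_force: 44.5
```

Emit:
apply_moves --pt "-0.0005 0 0 0 0 0 -1" --pt "-0.0005 0 0 0 0 0 -1"

```text
time: 18.88
tcp_pos: [0.6016, 0.0963, 0.0471]
tool_rot: [0.068, 3.14, -0.0]
wrist_force: [0.1, -4.5, -0.8]
opening: 0.0307
grip_force: 44.5
```

Emit:
apply_moves --pt "-0.0005 0 0 0 0 0 -1" --pt "-0.0005 0 0 0 0 0 -1"

```text
time: 19.05
tcp_pos: [0.6026, 0.0963, 0.0471]
tool_rot: [0.068, 3.14, 0.0]
wrist_force: [-1.0, -4.1, -1.5]
opening: 0.0309
grip_force: 44.5
```

Emit:
apply_moves --pt "-0.0004 -0.0003 0 0 0 0 -1" --pt "-0.0004 0 0 0 0 0 -1" --pt "-0.0004 0 0 0 0 0 -1"

```text
time: 19.3
tcp_pos: [0.6038, 0.0959, 0.0471]
tool_rot: [0.068, 3.14, 0.0]
wrist_force: [0.9, -3.8, -1.4]
opening: 0.0312
grip_force: 44.6
```

Emit:
apply_moves --pt "-0.0004 -0.0003 0 0 0 0 -1" --pt "-0.0004 0 0 0 0 0 -1" --pt "-0.0004 0 0 0 0 0 -1"

```text
time: 19.55
tcp_pos: [0.605, 0.0956, 0.0471]
tool_rot: [0.068, 3.14, 0.0]
wrist_force: [-0.8, -3.1, -2.0]
opening: 0.0308
grip_force: 44.7
```

Emit:
apply_moves --pt "-0.0004 0 0 0 0 0 -1" --pt "-0.0004 0 0 0 0 0 -1" --pt "-0.0004 0 0 0 0 0 -1"

```text
time: 19.8
tcp_pos: [0.6062, 0.0959, 0.0472]
tool_rot: [0.068, 3.14, 0.001]
wrist_force: [-0.0, 0.5, -1.7]
opening: 0.0308
grip_force: 44.7
```

Emit:
apply_moves --pt "-0.0004 0 0 0 0 0 -1" --pt "-0.0004 0 0 0 0 0 -1" --pt "-0.0004 0 0 0 0 0 -1"

```text
time: 20.05
tcp_pos: [0.6073, 0.0956, 0.0471]
tool_rot: [0.068, 3.141, 0.0]
wrist_force: [-0.6, 0.6, -2.5]
opening: 0.0308
grip_force: 44.7
```

Emit:
apply_moves --pt "-0.0004 0 0 0 0 0 -1" --pt "-0.0004 0 0 0 0 0 -1" --pt "-0.0004 0 0 0 0 0 -1"

```text
time: 20.3
tcp_pos: [0.6085, 0.0954, 0.0471]
tool_rot: [0.068, 3.141, 0.0]
wrist_force: [0.1, -0.4, -1.7]
opening: 0.031
grip_force: 44.7
```

Emit:
apply_moves --pt "-0.0004 0 0 0 0 0 -1" --pt "-0.0004 0 0 0 0 0 -1" --pt "-0.0004 0 0 0 0 0 -1"

```text
time: 20.55
tcp_pos: [0.6097, 0.0954, 0.0471]
tool_rot: [0.068, 3.141, -0.0]
wrist_force: [0.5, 0.6, -1.2]
opening: 0.0306
grip_force: 44.7
```

Emit:
apply_moves --pt "-0.0004 0 0 0 0 0 -1" --pt "-0.0004 0 0 0 0 0 -1" --pt "-0.0004 0 0 0 0 0 -1"

```text
time: 20.8
tcp_pos: [0.6109, 0.0953, 0.0471]
tool_rot: [0.068, 3.141, -0.0]
wrist_force: [-0.8, -0.5, -1.6]
opening: 0.0309
grip_force: 44.7
```

Emit:
apply_moves --pt "-0.0004 0 0 0 0 0 -1" --pt "-0.0004 0 0 0 0 0 -1" --pt "-0.0004 0 0 0 0 0 -1"

```text
time: 21.05
tcp_pos: [0.6118, 0.0952, 0.0471]
tool_rot: [-0.068, -3.141, 0.0]
wrist_force: [-3.8, 0.1, 0.5]
opening: 0.0309
grip_force: 44.9
```

Force along −x is building, so this looks like the stop. I'll press on in small steps.

Emit:
apply_moves --pt "-0.0004 0 0 0 0 0 -1" --pt "0 0 0 0 0 0 -1"

```text
time: 21.22
tcp_pos: [0.6119, 0.0952, 0.047]
tool_rot: [-0.068, -3.14, 0.0]
wrist_force: [-4.6, -0.2, 2.3]
opening: 0.031
grip_force: 45.0
```

Emit:
apply_moves --pt "-0.0004 0 0 0 0 0 -1" --pt "-0.0003 0 0 0 0 0 -1" --pt "0 0 0 0 0 0 -1"

```text
time: 21.47
tcp_pos: [0.6121, 0.0952, 0.0469]
tool_rot: [-0.068, -3.139, 0.0]
wrist_force: [-8.8, 0.4, 2.2]
opening: 0.0312
grip_force: 45.1
```

Emit:
apply_moves --pt "-0.0004 0 0 0 0 0 -1" --pt "-0.0002 0 0 0 0 0 -1" --pt "0 0 0 0 0 0 -1" --pt "0 0 0 0 0 0 -1"

```text
time: 21.8
tcp_pos: [0.6123, 0.0953, 0.0468]
tool_rot: [-0.067, -3.138, -0.0]
wrist_force: [-10.0, 1.0, 4.6]
opening: 0.0311
grip_force: 45.3
```

Emit:
apply_moves --pt "-0.0004 0 0 0 0 0 -1" --pt "0 0 0 0 0 0 -1" --pt "0 0 0 0 0 0 -1" --pt "0 0 0 0 0 0 -1" --pt "0 0 0 0 0 0 -1"

```text
time: 22.22
tcp_pos: [0.6125, 0.0952, 0.0467]
tool_rot: [-0.067, -3.138, 0.0]
wrist_force: [-11.3, 0.7, 4.7]
opening: 0.0313
grip_force: 45.3
```

Pressed steadily at about 11 N for over 0.4 s, with the axis near holder x = 44 mm. Now I'll relax, release and lift.

Emit:
apply_moves --pt "0.0008 0 0 0 0 0 -1" --pt "0.0008 0 0 0 0 0 -1" --pt "0 0 0 0 0 0 -1" --pt "0 0 0 0 0 0 -0.2" --pt "0 0 0 0 0 0 -0.1" --pt "0 0 0 0 0 0 0" --pt "0 0 0 0 0 0 0.3" --pt "0 0 0 0 0 0 0.6" --pt "0 0 0 0 0 0 0.6" --pt "0 0 0 0 0 0 0.6"

```text
time: 23.05
tcp_pos: [0.6127, 0.0952, 0.0471]
tool_rot: [0.068, 3.14, -0.0]
wrist_force: [-0.1, -0.5, 1.0]
opening: 0.0681
grip_force: 0.0
```

Emit:
apply_moves --pt "0 0 -0.01 0 0 0 0.6" --pt "0 0 -0.02 0 0 0 0.6" --pt "0 0 -0.025 0 0 0 0.6" --pt "0 0 -0.03 0 0 0 0.6" --pt "0 0 -0.03 0 0 0 0.6" --pt "0 0 -0.03 0 0 0 0.6" --pt "0 0 -0.03 0 0 0 0.6" --pt "-0.02 0 0 0 0 0 0.6" --pt "-0.02 0 0 0 0 0 0.6" --pt "0 0 0 0 0 0 0.6" --pt "0 0 0 0 0 0 0.6"

```text
time: 23.97
tcp_pos: [0.6528, 0.0934, 0.2221]
tool_rot: [0.068, 3.141, -0.0]
wrist_force: [-0.4, -0.4, -0.8]
opening: 0.0687
grip_force: 0.0
```

```bash
python3 -c "
from h import *
s=r.state();print(s['tcp_pos'],s['opening'])
c=r.calibration('wrist');w=save('wrist','pics/w4.png')
np.savez('pics/w4.npz',**{k:np.array(v) for k,v in c.items()})
t=save('scene','pics/s4.png')
a=cv2.imread('pics/w4.png')[:, 170:490];b=cv2.imread('pics/s4.png')[180:320,270:420]
cv2.imwrite('pics/f.png',np.hstack([a,cv2.resize(b,(428,400),interpolation=cv2.INTER_CUBIC)]))"
```

```text
[0.65283589 0.09340803 0.22211845] 0.06873663159812081
```

View pics/f.png

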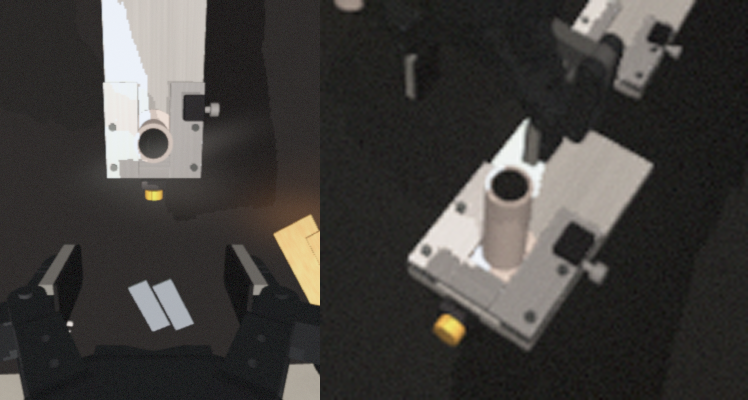

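The barrel stands upright in the slot beyond the catch, top ring at wrist pixel (323,142), and the gripper is clear. I'll check the position and hand in.

```bash
python3 -c "
from h import *
c=dict(np.load('pics/w4.npz'));p=ray('wrist',323,142,.107,c)
d=p[:2]-[.568,.0978];t=-.0447
print('holder xy mm',1e3*(d[0]*np.cos(t)+d[1]*np.sin(t)),1e3*(-d[0]*np.sin(t)+d[1]*np.cos(t)))
print(r.sign_off())"
```

```text
holder xy mm 41.47385313408654 -0.009392658171170336
the job is handed in; nothing more can be done
None
```

I slid the flanged barrel under the plate and past the catch, pressed it against the stop at about 11 N, released it, and handed the job in. The last picture showed it upright mid-slot at about holder x 41–44 mm, with the gripper clear; the catch's spring-back was not measured, and sign-off returned no verdict.

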